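Crank the dividing table on to its next mark

TASK

Two worm-driven dividing tables are bolted to the welding platen. On the one that carries the bolted steel strips, wind the upright crank handle clockwise (seen from above), about two turns, until the pointer on its round faceplate stands at the next division mark, then let go; leave the crank of the other, bare table alone.

Things in the scene. Friction and masses are not known exactly. Their poses are not given: they have to be found in the camera images.
- handle (a point): Centre of the upright crank handle on the dividing table that carries three ribbed steel strips: black cylinder, 24 mm across, 54 mm tall, spins freely on its pin (the gripper need not turn). Underside 27 mm below this point, 2 mm over the flat crank arm. Circles level at 45 mm from the crank axis, takes 3 to 5 N, stays where left. All else on that table is under 115 mm high.
- crank_axis (a point): Fixed point on that crank's vertical axis, at the height of the handle's centre (136 mm above the platen). The crank head stands 125 mm from the faceplate's centre, on the robot's side. It turns many turns both ways; clockwise seen from above advances the faceplate.
- faceplate (a joint): Angle (rad) of the 150 mm dark faceplate with the strips, growing clockwise from above. 16:1 worm: a crank turn moves it 22.5 degrees. Bright pointer bar at its dark rim; six dark marks on the grey base, every 60 degrees. Pointer at 0: at the mark straight away from the crank; at 1.047: at the next, clockwise, which is wanted. It starts 6 to 20 degrees past the 0 mark.
- spare_handle (a point): Centre of the same kind of crank handle on the other dividing table, whose faceplate is bare, with slots and a flat centre plug: not to be wound. Either table may stand on the left or the right.

How it is judged:
At the end, for the whole second after the job is handed in: The faceplate with the strips stands within 10 degrees of the next mark (joint between 0.872 and 1.222 rad), at rest, with the handle released (value of joint faceplate between 0.872 and 1.222 rad and velocity of joint faceplate between -0.02 and 0.02 rad/s); the robot touches nothing.
It fails at once if the crank of the bare table is turned (its handle moves more than 30 mm) (distance of spare_handle from where it was at the start of the episode above 0.03 m).
It also fails if it takes over 64 s, if anything falls off the work surface, if the arm or the gripper's body presses on something with over 40 N, if the wrist force passes 120 N, or if a joint passes its speed limit or range.

ROBOT

A 7-joint arm with a two-finger parallel gripper is mounted at the origin on the work surface. World frame = base frame: x ahead of the robot, y to its left, z up, the work surface at z = 0. Lengths are in m, angles in rad, forces in N, time in s.
With the tool pointing down it reaches from about 0.4 to 0.925 m from the base axis. Payload 5.6 kg.
Tool frame: the origin (TCP) lies midway between the tips of the shut fingers; the grasp point (between the pads) lies 19 mm behind it; z points along the fingers, y is the direction in which the jaws open and shut (so a half turn about z gives the same grasp; the last joint's range is limited). The gripper opens to 85 mm and grips with 20 to 120 N. Pads are 22 mm wide; open, the fingers measure 114 mm over their backs; the gripper's body (76 mm by 85 mm) begins 54 mm behind the grasp point. The pads swing forward as they close: fully open they stand 13 mm farther back than shut.
Start: joints at [-1.219, 0.468, -0.012, 1.603, 0.006, 1.071, -0.056], TCP at [0.25, 0.6, 0.231] pointing down, gripper open.
Joint ranges: [-2.53, 2.53], [-0.31, 2.02], [-1.57, 1.55], [0.28, 2.44], [-1.29, 4.43], [0.15, 1.84], [-2.92, 2.92]. Speed limits (rad/s): [2.57, 2.57, 3.14, 3.14, 3.14, 3.14, 3.14].

INTERFACE

Orientations are given as a unit quaternion [x, y, z, w].
In Python, from bench import bot gives the robot as it stands.
- The arm moves only by the tool send_rows, never from a script. Its arguments are lists of equal length, an entry for each row: "slide": the shift along the tool's x, y, z in mm, a list of three; "spin": the turn about the tool's z in rad. A call has 1 to 8 rows; each row shifts and turns the pose as measured when the row begins, along the tool's axes as they then stand; what a row does not reach is not made up. A row lasts 1/8 s, in which the tool goes at most 62.5 mm and 10.7 degrees, less where a joint would pass 70% of its speed; a pose out of reach is approached as far as the arm can. A call is refused whole if a number of a shift passes 62.5 or a number of a turn 0.188, either way. A call with a gripper value outside its range is refused whole. "claw" is the closure, from 0 (fully open) to 1 (shut), set as the call begins (left out, the last holds). The fingers move at their own pace and stop on an object; "newtons" is the grip in N (left out, the last holds). Time passes only in rows, so rows that do not move let the fingers close. It gives the time, the measured TCP pose, the force and the opening at its end, in the units of the state.
- bot.state(): the state, without advancing time (a new reading comes with each control period).
- bot.capture(name): name is "scene" or "top"; returns a dict with "color" (480x640x3 uint8, red, green, blue), "camera_matrix" (3x3 intrinsics, pixels), "pose" (4x4, takes a point from camera to world coordinates). Camera axes: x right, y down, z forward; pixel columns grow to the right and rows downward; lengths in m; the calibration is good to about 2 mm. A picture is of the moment at which its call begins. There is no depth.
- bot.close_job(): hands the job in, once; it reports no verdict.
The state is a dict: "time": time; "joints": joint angles; "joint_vel": joint speeds; "effort": joint torques, N m; "ee_pos": TCP position; "ee_rot": TCP orientation; "wrist_force": force on the tool from outside, world axes, zero at the start; "moment": the same for the moment, N m; "finger_gap": finger opening in m.
Only numpy, scipy, OpenCV 4.12 (cv2) and the standard library are available. Lean on these libraries where they do the work, as an engineer would, in place of code of your own. Each camera call takes 0.05 s, during which the arm holds its last target.

## Working session

There is one attempt and no reset: what is moved stays moved. The work goes in short steps, Python scripts to look and compute and a tool call to move; the robot and the scene stay as the last step left them, time stands still between calls to the robot, and variables do not carry over. Pictures are saved under pics/ and viewed, and the job is handed in when it is done.

Besides the shell and the picture viewer there is one more tool, called after ">>>" as a command line: name --pt "numbers of a row" for each row, then --argument value for the rest. send_rows: Moves the arm, as the interface text tells. Its arguments: {"type":"object","properties":{"slide":{"type":"array"},"spin":{"type":"array"},"claw":{"type":"number"},"newtons":{"type":"number"}},"required":["slide","spin"]}

```bash
mkdir -p pics; ls
python3 - <<'E'
from bench import bot
import cv2, numpy as np
np.set_printoptions(precision=4,suppress=True)
for n in("scene","top"):
    c=bot.capture(n); cv2.imwrite(f"pics/{n}0.png",c["color"][:,:,::-1]); print(n,c["camera_matrix"],c["pose"])
s=bot.state(); print(s)
E
```

```text
pics
scene [[487.6147   0.     317.5788]
 [  0.     487.6147 240.2579]
 [  0.       0.       1.    ]] [[-0.0881  0.585  -0.8062  1.2374]
 [ 0.9961  0.0504 -0.0723  0.0347]
 [-0.0017 -0.8095 -0.5872  0.6004]
 [ 0.      0.      0.      1.    ]]
top [[537.03     0.     328.5695]
 [  0.     537.03   240.8944]
 [  0.       0.       1.    ]] [[-0.005  -0.9952  0.0976  0.4754]
 [-0.9992  0.0089  0.04   -0.0356]
 [-0.0407 -0.0974 -0.9944  0.9276]
 [ 0.      0.      0.      1.    ]]
{'time': 0.1, 'joints': array([-1.219 ,  0.4683, -0.0116,  1.6036,  0.006 ,  1.0714, -0.0563]), 'joint_vel': array([-0.0016, -0.0006,  0.0001, -0.0016,  0.0007,  0.0013,  0.0003]), 'effort': array([  0.0012, -53.3518,   0.0216, -25.1963,   0.0115,   0.0043,
        -0.    ]), 'ee_pos': array([0.2499, 0.5995, 0.2304]), 'ee_rot': array([ 0.1962,  0.9806, -0.0008, -0.0001]), 'wrist_force': array([ 1.0685,  0.4612, -0.4321]), 'moment': array([ 0.096 , -0.0209, -0.0004]), 'finger_gap': 0.08560228918705522}
```

View pics/scene0.png

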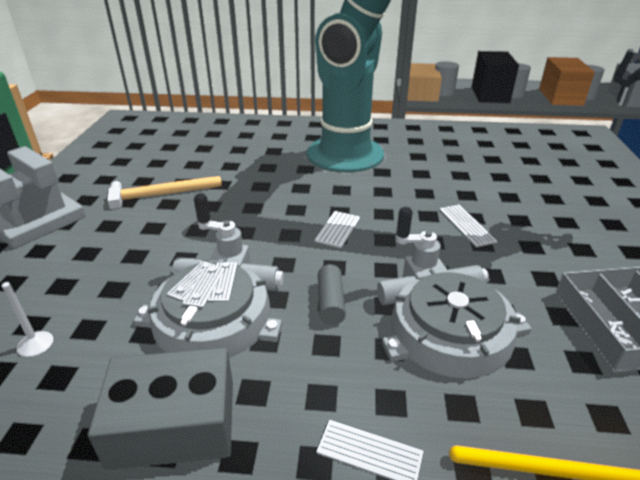

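View pics/top0.png

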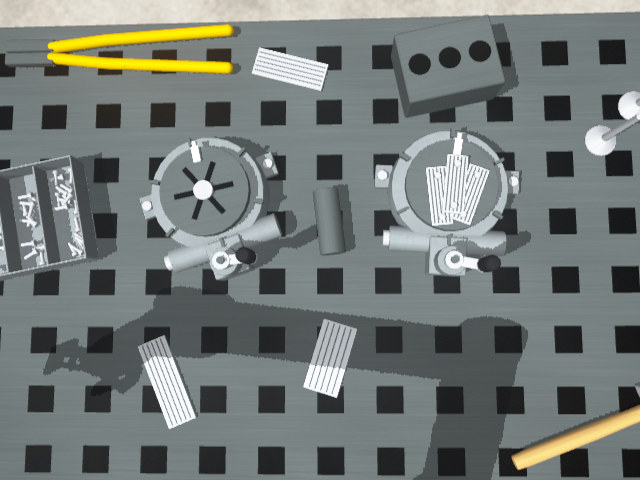

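The strip table is at top pixel (450,185), with its crank hub near (455,260) and its handle near (489,264). In the scene view that handle is near (203,208). The bare table is on the other side, with its handle near top (245,256). I'll zoom in to measure.

Run:
```python
import cv2, numpy as np
t=cv2.imread("pics/top0.png"); s=cv2.imread("pics/scene0.png")
a=cv2.resize(t[120:290,370:530],None,fx=3.5,fy=3.5,interpolation=cv2.INTER_CUBIC)
cv2.imwrite("pics/zt.png",a)
cv2.imwrite("pics/zs.png",cv2.resize(s[180:360,130:290],None,fx=3.2,fy=3.2,interpolation=cv2.INTER_CUBIC))
for n,im,(x0,y0,x1,y1) in(("top",t,(465,245,515,280)),("scene",s,(185,185,225,232))):
    g=im[y0:y1,x0:x1].max(2); m=(g<50).astype(np.uint8)
    k,l,st,c=cv2.connectedComponentsWithStats(m)
    for i in range(1,k):
        if st[i,4]>15: print(n,st[i]+[x0,y0,0,0,0],c[i]+[x0,y0])
```

```text
top [479 257  10  15  69] [482.44927536 264.30434783]
top [493 265  22  15 256] [503.83203125 273.6171875 ]
scene [195 198  26  24 350] [205.08285714 208.38      ]
scene [188 225  20   7  68] [194.83823529 228.85294118]
```

View pics/zt.png

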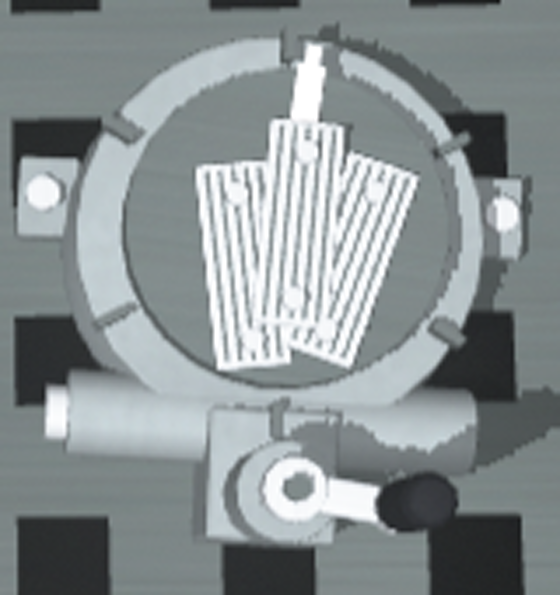

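View pics/zs.png

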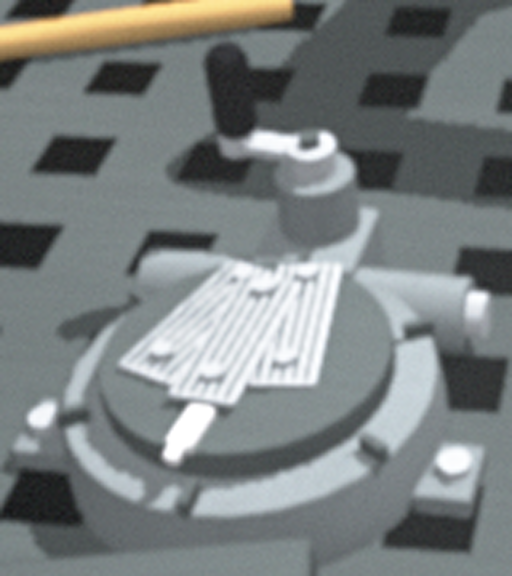

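```bash
cat > h.py <<'E'
import numpy as np
C={"scene":(np.array([[487.6147,0,317.5788],[0,487.6147,240.2579],[0,0,1]]),None),"top":None}
from bench import bot
def cams():
    return {n:(lambda c:(np.array(c["camera_matrix"]),np.array(c["pose"])))(bot.capture(n)) for n in("scene","top")}
def ray(c,p):
    K,T=c; d=T[:3,:3]@np.linalg.solve(K,[p[0],p[1],1]); return T[:3,3],d/np.linalg.norm(d)
def tri(cs,ps,pt):
    o1,d1=ray(cs["scene"],ps);o2,d2=ray(cs["top"],pt)
    A=np.c_[d1,-d2];k=np.linalg.lstsq(A,o2-o1,rcond=None)[0]
    a=o1+k[0]*d1;b=o2+k[1]*d2
    return (a+b)/2,np.linalg.norm(a-b)
def plane(c,p,z):
    o,d=ray(c,p);return o+d*(z-o[2])/d[2]
def proj(c,X):
    K,T=c;q=K@(T[:3,:3].T@(np.asarray(X)-T[:3,3]));return q[:2]/q[2]
E
python3 - <<'E'
from h import *
np.set_printoptions(precision=4,suppress=True)
cs=cams()
H=tri(cs,(202.2,208.1),(489.4,263.1));print("handle",H)
A=tri(cs,(227.2,224.7),(455.4,259.1));print("hubtop",A, "dist",np.linalg.norm((H[0]-A[0])[:2]))
ax=A[0]
# faceplate centre: ellipse centre in top
print("disc", tri(cs,(130+245/3.2,180+353/3.2),(370+290/3.5,120+225/3.5)))
for z in(.06,.07,.08): print(z,plane(cs["top"],(370+290/3.5,120+225/3.5),z))
print("pointer", tri(cs,(130+173/3.2,180+460/3.2),(370+316/3.5,120+45/3.5)))
print("mark0", tri(cs,(130+188/3.2,180+490/3.2),(370+291/3.5,120+40/3.5)))
print("spare",tri(cs,(404,224),(243,256)))
E
```

```text
handle (array([ 0.5184, -0.2378,  0.1351]), np.float64(0.0016533656024712874))
hubtop (array([ 0.5263, -0.1938,  0.1071]), np.float64(0.0023360753024969498)) dist 0.04466044601416766
disc (array([ 0.6512, -0.203 ,  0.0597]), np.float64(0.0009531688633569668))
0.06 [ 0.6513 -0.2034  0.06  ]
0.07 [ 0.6492 -0.2015  0.07  ]
0.08 [ 0.6472 -0.1996  0.08  ]
pointer (array([ 0.7346, -0.215 ,  0.0657]), np.float64(0.0032640569564006457))
mark0 (array([ 0.7412, -0.2069,  0.0531]), np.float64(0.0016059173824280522))
spare (array([0.532 , 0.1227, 0.131 ]), np.float64(0.004028875306199912))
```

Both points pass the checks: the handle is at (0.518,-0.238,0.135), 44.7 mm from the axis (0.526,-0.194), and the faceplate centre is 125 mm from the axis. First I square the tool to the world axes (tool x=-X, y=+Y, z=-Z), then travel.

>>> send_rows --pt "0 0 0" --pt "0 0 0" --pt "0 0 0" --pt "-25 -55 0" --pt "-25 -55 0" --pt "-25 -55 0" --pt "-25 -55 0" --pt "-25 -55 0" --spin '[-0.132, -0.132, -0.131, 0, 0, 0, 0, 0]' --claw 0 --newtons 40

```text
time: 1.2
ee_pos: [0.3792, 0.3225, 0.2284]
ee_rot: [-0.012, 1.0, -0.001, -0.001]
wrist_force: [1.0, -0.1, -0.2]
finger_gap: 0.0857
```

>>> send_rows --pt "-16 -60 0" --pt "-16 -60 0" --pt "-16 -60 0" --pt "-16 -60 0" --pt "-16 -60 0" --pt "-16 -60 0" --pt "-16 -60 0" --pt "-16 -60 0" --spin '[0.01, 0.01, 0.005, 0, 0, 0, 0, 0]'

```text
time: 2.2
ee_pos: [0.5085, -0.1602, 0.2304]
ee_rot: [0.001, 1.0, 0.0, 0.002]
wrist_force: [1.2, 0.2, 0.1]
finger_gap: 0.0851
```

```bash
python3 -c "
from bench import bot
s=bot.state();print(s['ee_pos'],s['ee_rot'],s['joints'])"
```

```text
[ 0.50846383 -0.16018695  0.23038996] [1.05083825e-03 9.99997514e-01 4.56679016e-04 1.91282581e-03] [-0.0607097   0.27180842  0.36240756  1.91267617 -0.11772327  0.97379291
  1.92422695]
```

>>> send_rows --pt "-5 -40 0" --pt "-4 -37 0" --pt "0 0 0" --pt "0 0 0" --spin '[0, 0, 0, 0]'

```text
time: 2.7
ee_pos: [0.5165, -0.2448, 0.2298]
ee_rot: [0.005, 1.0, -0.001, 0.001]
wrist_force: [0.1, -0.3, -1.1]
finger_gap: 0.0858
```

Run:
```python
from h import *
import cv2
s=bot.state();print(s['ee_pos'],s['ee_rot'])
for n in("scene","top"):
    c=bot.capture(n)["color"][:,:,::-1]
    cv2.imwrite(f"pics/{n}1.png",c)
a=cv2.imread("pics/scene1.png")[120:360,100:320];b=cv2.imread("pics/top1.png")[120:300,360:560]
cv2.imwrite("pics/m1.png",np.hstack([cv2.resize(a,(440,480)),cv2.resize(b,(350,480))]))
```

```text
[ 0.51650236 -0.24480727  0.22975797] [ 5.01586597e-03  9.99986231e-01 -5.25163191e-04  1.45024188e-03]
```

View pics/m1.png

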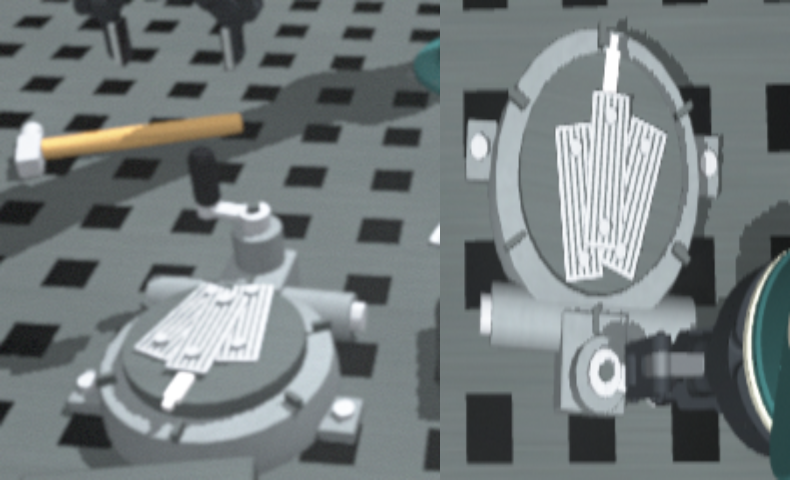

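The scene view shows the two fingers at about (115,50) and (232,50) above the handle at (203,180). They straddle it with the jaws along Y. I'm descending with a small correction in X and Y.

>>> send_rows --pt "-2 7 15" --pt "0 0 30" --pt "0 0 30" --pt "0 0 25" --pt "0 0 0" --spin '[0, 0, 0, 0, 0]'

```text
time: 3.42
ee_pos: [0.5199, -0.2286, 0.1243]
ee_rot: [-0.0, 1.0, 0.001, 0.001]
wrist_force: [0.5, -0.0, 1.0]
finger_gap: 0.0854
```

>>> send_rows --pt "1 -9 -2" --pt "0 0 0" --spin '[0, 0]'

```text
time: 3.68
ee_pos: [0.5199, -0.2375, 0.1276]
ee_rot: [-0.001, 1.0, 0.001, 0.002]
wrist_force: [-0.5, -0.5, -0.6]
finger_gap: 0.0853
```

Run:
```python
from h import *
import cv2
print(bot.state()['ee_pos'])
cv2.imwrite("pics/s2.png",cv2.resize(bot.capture("scene")["color"][120:300,120:300,::-1],None,fx=3,fy=3))
```

```text
[ 0.51987401 -0.23754496  0.12760342]
```

View pics/s2.png

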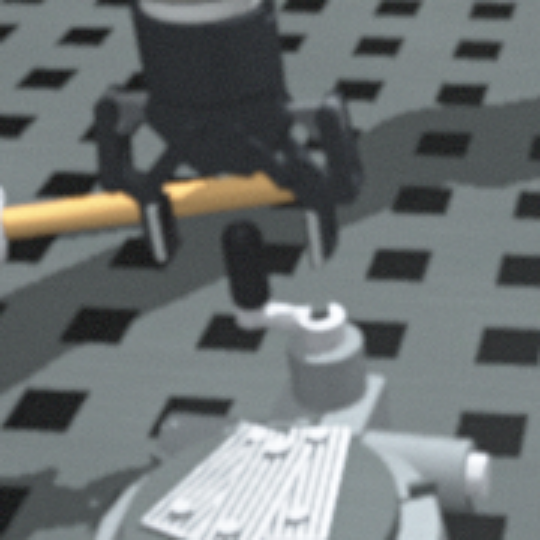

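The handle, at about (245,265), is centred between the pads at about (160) and (318). I close on it.

>>> send_rows --pt "1 0 4" --pt "0 0 0" --pt "0 0 0" --pt "0 0 0" --pt "0 0 0" --pt "0 0 0" --spin '[0, 0, 0, 0, 0, 0]' --claw 1 --newtons 40

```text
time: 4.47
ee_pos: [0.5198, -0.2376, 0.1249]
ee_rot: [-0.001, 1.0, 0.001, 0.004]
wrist_force: [-0.5, -0.1, 0.8]
finger_gap: 0.0228
```

```bash
cat > plan.py <<'E'
from h import *
import sys
AX=np.array([.5263,-.1938]);R=.045
def go(n,step):
    s=bot.state();p=s['ee_pos'];d=p[:2]-AX;a=np.arctan2(d[1],d[0])
    print("t",s['time'],"pos",p.round(4),"rad",np.linalg.norm(d).round(4),"ang",np.degrees(a).round(1),"F",s['wrist_force'].round(1),"gap",s['finger_gap'].round(4))
    q=p[:2]
    for i in range(1,n+1):
        t=AX+R*np.array([np.cos(a-np.radians(step)*i),np.sin(a-np.radians(step)*i)])
        w=(t-q)*1000;q=t
        print([round(-w[0],1),round(w[1],1),0],end=", ")
    print()
if __name__=="__main__": go(int(sys.argv[1]),float(sys.argv[2]))
E
python3 plan.py 8 12
```

```text
Traceback (most recent call last):
  File "plan.py", line 13, in <module>
    if __name__=="__main__": go(int(sys.argv[1]),float(sys.argv[2]))
                             ~~^^^^^^^^^^^^^^^^^^^^^^^^^^^^^^^^^^^^^
  File "plan.py", line 6, in go
    print("t",s['time'],"pos",p.round(4),"rad",np.linalg.norm(d).round(4),"ang",np.degrees(a).round(1),"F",s['wrist_force'].round(1),"gap",s['finger_gap'].round(4))
                                                                                                                                           ^^^^^^^^^^^^^^^^^^^^^
AttributeError: 'float' object has no attribute 'round'
```

```bash
sed -i "s/s\['finger_gap'\].round(4)/round(s['finger_gap'],4)/" plan.py; python3 plan.py 8 12
```

```text
t 4.475 pos [ 0.5198 -0.2376  0.1249] rad 0.0443 ang -98.4 F [-0.5 -0.1  0.8] gap 0.0228
[np.float64(9.2), np.float64(1.6), 0], [np.float64(8.4), np.float64(4.2), 0], [np.float64(7.4), np.float64(5.8), 0], [np.float64(6.0), np.float64(7.3), 0], [np.float64(4.4), np.float64(8.3), 0], [np.float64(2.5), np.float64(9.1), 0], [np.float64(0.6), np.float64(9.4), 0], [np.float64(-1.4), np.float64(9.3), 0],
```

>>> send_rows --pt "9 2 0" --pt "8.5 4 0" --pt "7.5 6 0" --pt "6 7.5 0" --spin '[0, 0, 0, 0]'

```text
time: 4.97
ee_pos: [0.4897, -0.217, 0.1249]
ee_rot: [-0.001, 1.0, 0.0, 0.007]
wrist_force: [6.8, -1.0, -4.5]
finger_gap: 0.0226
```

```bash
python3 plan.py 8 15
```

```text
t 4.975 pos [ 0.4897 -0.217   0.1249] rad 0.0433 ang -147.7 F [ 6.8 -1.  -4.5] gap 0.0226
[np.float64(6.4), np.float64(9.8), 0], [np.float64(2.0), np.float64(11.6), 0], [np.float64(-1.1), np.float64(11.7), 0], [np.float64(-4.0), np.float64(11.0), 0], [np.float64(-6.8), np.float64(9.6), 0], [np.float64(-9.0), np.float64(7.5), 0], [np.float64(-10.7), np.float64(4.9), 0], [np.float64(-11.6), np.float64(2.0), 0],
```

It tracks well: 49° turned, with forces under 8 N.

>>> send_rows --pt "6 10 0" --pt "2 11.5 0" --pt "-1 11.5 0" --pt "-4 11 0" --pt "-7 9.5 0" --pt "-9 7.5 0" --pt "-10.5 5 0" --pt "-11.5 2 0" --spin '[0, 0, 0, 0, 0, 0, 0, 0]'

```text
time: 5.98
ee_pos: [0.52, -0.1491, 0.1248]
ee_rot: [0.0, 1.0, -0.002, 0.004]
wrist_force: [-3.6, 1.1, 4.1]
finger_gap: 0.0229
```

```bash
python3 plan.py 8 15
```

```text
t 5.975 pos [ 0.52   -0.1491  0.1248] rad 0.0451 ang 98.0 F [-3.6  1.1  4.1] gap 0.0229
[np.float64(-11.8), np.float64(-0.0), 0], [np.float64(-11.4), np.float64(-2.9), 0], [np.float64(-10.2), np.float64(-5.8), 0], [np.float64(-8.4), np.float64(-8.2), 0], [np.float64(-6.0), np.float64(-10.1), 0], [np.float64(-3.1), np.float64(-11.3), 0], [np.float64(-0.1), np.float64(-11.7), 0], [np.float64(2.9), np.float64(-11.4), 0],
```

>>> send_rows --pt "-12 0 0" --pt "-11.5 -3 0" --pt "-10 -6 0" --pt "-8.5 -8 0" --pt "-6 -10 0" --pt "-3 -11.5 0" --pt "0 -11.5 0" --pt "3 -11.5 0" --spin '[0, 0, 0, 0, 0, 0, 0, 0]'

```text
time: 6.98
ee_pos: [0.5701, -0.2101, 0.1248]
ee_rot: [-0.001, 1.0, 0.002, 0.0]
wrist_force: [-5.6, 6.3, 7.7]
finger_gap: 0.023
```

```bash
python3 plan.py 8 15
python3 - <<'E'
from h import *
import cv2
cv2.imwrite("pics/s3.png",bot.capture("scene")["color"][:,:,::-1])
E
```

```text
t 6.975 pos [ 0.5701 -0.2101  0.1248] rad 0.0468 ang -20.4 F [-5.6  6.3  7.7] gap 0.023
[np.float64(7.1), np.float64(-9.8), 0], [np.float64(8.0), np.float64(-8.6), 0], [np.float64(9.9), np.float64(-6.2), 0], [np.float64(11.2), np.float64(-3.5), 0], [np.float64(11.7), np.float64(-0.4), 0], [np.float64(11.5), np.float64(2.6), 0], [np.float64(10.4), np.float64(5.5), 0], [np.float64(8.6), np.float64(8.0), 0],
```

View pics/s3.png

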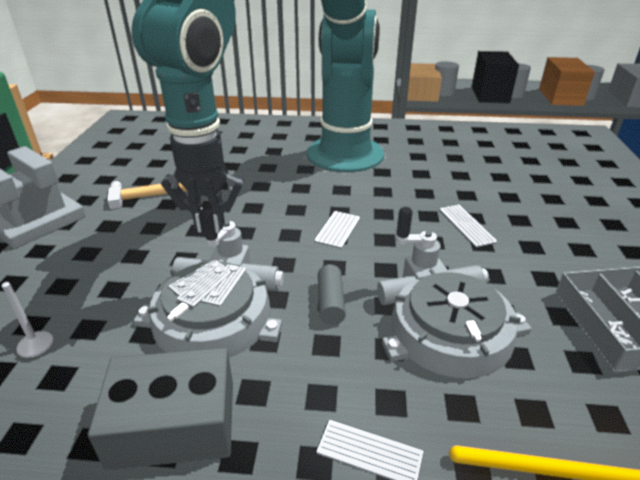

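The scene view shows the pointer moved clockwise, tip now near (175,316), and the spare crank is unmoved. I keep winding.

>>> send_rows --pt "7 -9.5 0" --pt "8 -8.5 0" --pt "10 -6 0" --pt "11 -3.5 0" --pt "11.5 -0.5 0" --pt "11.5 2.5 0" --pt "10.5 5.5 0" --pt "8.5 8 0" --spin '[0, 0, 0, 0, 0, 0, 0, 0]'

```text
time: 8.02
ee_pos: [0.4953, -0.2243, 0.1249]
ee_rot: [-0.001, 1.0, 0.0, 0.007]
wrist_force: [5.9, 0.1, -3.9]
finger_gap: 0.0225
```

```bash
python3 plan.py 8 15
```

```text
t 8.025 pos [ 0.4953 -0.2243  0.1249] rad 0.0435 ang -135.5 F [ 5.9  0.1 -3.9] gap 0.0225
[np.float64(8.2), np.float64(8.3), 0], [np.float64(4.4), np.float64(10.9), 0], [np.float64(1.4), np.float64(11.7), 0], [np.float64(-1.6), np.float64(11.6), 0], [np.float64(-4.6), np.float64(10.8), 0], [np.float64(-7.2), np.float64(9.3), 0], [np.float64(-9.4), np.float64(7.1), 0], [np.float64(-10.9), np.float64(4.4), 0],
```

>>> send_rows --pt "8 8.5 0" --pt "4.5 11 0" --pt "1.5 11.5 0" --pt "-1.5 11.5 0" --pt "-4.5 11 0" --pt "-7 9.5 0" --pt "-9.5 7 0" --pt "-11 4.5 0" --spin '[0, 0, 0, 0, 0, 0, 0, 0]'

```text
time: 9.02
ee_pos: [0.5098, -0.1522, 0.1247]
ee_rot: [0.002, 1.0, -0.004, 0.006]
wrist_force: [-4.4, 0.5, 4.4]
finger_gap: 0.0226
```

```bash
python3 plan.py 8 15
```

```text
t 9.025 pos [ 0.5098 -0.1522  0.1247] rad 0.0447 ang 111.6 F [-4.4  0.5  4.4] gap 0.0226
[np.float64(-11.3), np.float64(3.1), 0], [np.float64(-11.7), np.float64(-0.2), 0], [np.float64(-11.3), np.float64(-3.2), 0], [np.float64(-10.1), np.float64(-6.0), 0], [np.float64(-8.2), np.float64(-8.4), 0], [np.float64(-5.7), np.float64(-10.3), 0], [np.float64(-2.9), np.float64(-11.4), 0], [np.float64(0.2), np.float64(-11.7), 0],
```

>>> send_rows --pt "-11.5 3 0" --pt "-11.5 0 0" --pt "-11.5 -3 0" --pt "-10 -6 0" --pt "-8 -8.5 0" --pt "-5.5 -10.5 0" --pt "-3 -11.5 0" --pt "0 -11.5 0" --spin '[0, 0, 0, 0, 0, 0, 0, 0]'

```text
time: 10.02
ee_pos: [0.5729, -0.1992, 0.1248]
ee_rot: [0.0, 1.0, -0.001, 0.003]
wrist_force: [-4.5, 4.3, 5.1]
finger_gap: 0.0228
```

```bash
python3 plan.py 8 15
```

```text
t 10.025 pos [ 0.5729 -0.1992  0.1248] rad 0.0469 ang -6.6 F [-4.5  4.3  5.1] gap 0.0228
[np.float64(4.7), np.float64(-11.2), 0], [np.float64(5.7), np.float64(-10.3), 0], [np.float64(8.2), np.float64(-8.4), 0], [np.float64(10.1), np.float64(-6.0), 0], [np.float64(11.3), np.float64(-3.2), 0], [np.float64(11.7), np.float64(-0.2), 0], [np.float64(11.4), np.float64(2.9), 0], [np.float64(10.3), np.float64(5.7), 0],
```

>>> send_rows --pt "4.5 -11 0" --pt "5.5 -10.5 0" --pt "8 -8.5 0" --pt "10 -6 0" --pt "11.5 -3 0" --pt "11.5 0 0" --pt "11.5 3 0" --pt "10.5 5.5 0" --spin '[0, 0, 0, 0, 0, 0, 0, 0]'

```text
time: 11.02
ee_pos: [0.5028, -0.2307, 0.1249]
ee_rot: [-0.0, 1.0, -0.001, 0.01]
wrist_force: [6.6, 3.4, -3.7]
finger_gap: 0.0227
```

```bash
python3 plan.py 8 15
python3 - <<'E'
from h import *
import cv2
a=bot.capture("scene")["color"][200:380,110:310,::-1]
b=bot.capture("top")["color"][110:290,360:560,::-1]
cv2.imwrite("pics/m4.png",np.hstack([cv2.resize(x,None,fx=2,fy=2,interpolation=cv2.INTER_CUBIC) for x in(a,b)]))
E
```

```text
t 11.025 pos [ 0.5028 -0.2307  0.1249] rad 0.0438 ang -122.4 F [ 6.6  3.4 -3.7] gap 0.0227
[np.float64(9.7), np.float64(6.5), 0], [np.float64(6.7), np.float64(9.6), 0], [np.float64(4.0), np.float64(11.0), 0], [np.float64(1.0), np.float64(11.7), 0], [np.float64(-2.0), np.float64(11.6), 0], [np.float64(-5.0), np.float64(10.7), 0], [np.float64(-7.5), np.float64(9.0), 0], [np.float64(-9.6), np.float64(6.7), 0],
```

View pics/m4.png

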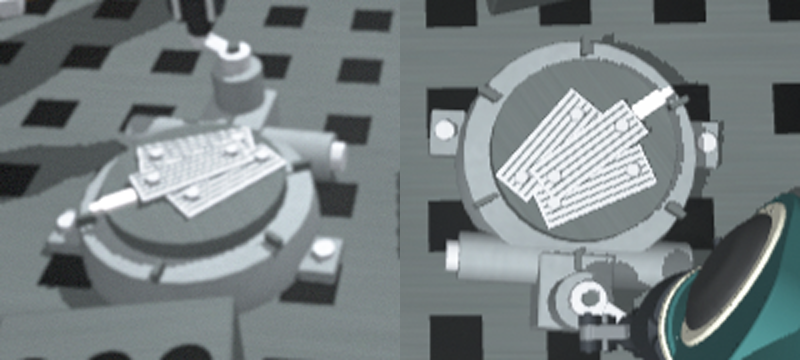

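Run:
```python
from h import *
cs=cams()
P=lambda u,v:(360+(u-400)/2,110+v/2)
S=lambda u,v:(110+u/2,200+v/2)
a0=np.array([.5263,-.1938]);c=np.array([.6512,-.203]);
ref=np.arctan2(*(c-a0)[::-1])
def ang(X,cc=c): d=X[:2]-cc; return np.degrees(ref-np.arctan2(d[1],d[0])),np.linalg.norm(d)
tip,e=tri(cs,S(82,214),P(671,90)); print("tip tri",tip,e,ang(tip))
m,e=tri(cs,S(62,214),P(681,99)); print("mark tri",m,e,ang(m))
for z in(.060,.066,.07):
    t=plane(cs["top"],P(670,90),z);b=plane(cs["top"],P(638,111),z);d=t-b
    print(z,"tip",ang(t),"bar dir",np.degrees(ref-np.arctan2(d[1],d[0])))
for uv in((681,99),(587,46),(490,94),(480,201),(676,210)): print("mark",ang(plane(cs["top"],P(*uv),.055)))
# opposite-mark centre
q=lambda uv:plane(cs["top"],P(*uv),.055)[:2]
print("centre",(q((681,99))+q((480,201)))/2,(q((490,94))+q((676,210)))/2)
```

```text
tip tri [ 0.69931713 -0.27603873  0.06110122] 0.005371962045752702 (np.float64(52.41080106934951), np.float64(0.08746379216563523))
mark tri [ 0.69484023 -0.2903506   0.05488177] 0.014877345796376782 (np.float64(59.24061651887534), np.float64(0.09764526482470999))
0.06 tip (np.float64(51.51070470866074), np.float64(0.08450291970346684)) bar dir 52.89393058132798
0.066 tip (np.float64(51.756252956133565), np.float64(0.08227792141593944)) bar dir 52.89393058132807
0.07 tip (np.float64(51.92746314815224), np.float64(0.08079546728716364)) bar dir 52.89393058132808
mark (np.float64(58.47454334690768), np.float64(0.08984357679381572))
mark (np.float64(-1.0546613127513706), np.float64(0.08712067631665443))
mark (np.float64(-61.90906011743025), np.float64(0.08945438316997703))
mark (np.float64(-119.99432462634897), np.float64(0.09485495259160141))
mark (np.float64(120.58264342896597), np.float64(0.08833767324374542))
centre [ 0.65118403 -0.20020722] [ 0.64989768 -0.20146658]
```

The pointer is at about 52.5°, and the starting angle of 6–7° plus 742°/16 gives the same. About 7.3° remain, which is roughly 115° of crank.

>>> send_rows --pt "9.5 6.5 0" --pt "6.5 9.5 0" --pt "4 11 0" --pt "1 11.5 0" --pt "-2 11.5 0" --pt "-5 10.5 0" --pt "-7.5 9 0" --pt "0 0 0" --spin '[0, 0, 0, 0, 0, 0, 0, 0]'

```text
time: 12.22
ee_pos: [0.4934, -0.1646, 0.1249]
ee_rot: [0.002, 1.0, -0.004, 0.009]
wrist_force: [5.3, -0.4, -3.2]
finger_gap: 0.0232
```

```bash
python3 plan.py 2 5
python3 - <<'E'
from h import *
import cv2
a=bot.capture("scene")["color"][200:380,110:310,::-1]
b=bot.capture("top")["color"][110:290,360:560,::-1]
cv2.imwrite("pics/m5.png",np.hstack([cv2.resize(x,None,fx=2,fy=2,interpolation=cv2.INTER_CUBIC) for x in(a,b)]))
E
```

```text
t 12.225 pos [ 0.4934 -0.1646  0.1249] rad 0.044 ang 138.4 F [ 5.3 -0.4 -3.2] gap 0.0232
[np.float64(-2.0), np.float64(3.5), 0], [np.float64(-3.0), np.float64(2.6), 0],
```

View pics/m5.png

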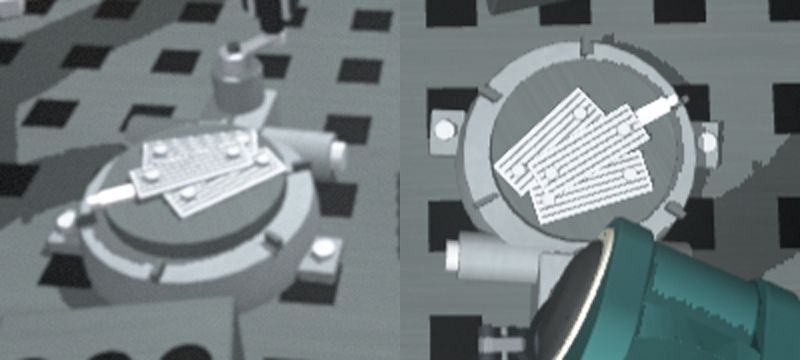

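The pointer tip at (677,98) in the right half meets the mark at (684,99), about 59°. I open and rise.

>>> send_rows --pt "0 0 0" --pt "0 0 0" --pt "0 0 0" --pt "0 0 0" --pt "0 0 0" --pt "0 0 0" --spin '[0, 0, 0, 0, 0, 0]' --claw 0

```text
time: 13.08
ee_pos: [0.4926, -0.1653, 0.1246]
ee_rot: [0.003, 1.0, -0.004, 0.009]
wrist_force: [0.1, 1.1, -0.7]
finger_gap: 0.0853
```

>>> send_rows --pt "0 0 -15" --pt "0 0 -25" --pt "0 0 -30" --pt "0 0 -30" --pt "30 30 -20" --pt "50 30 0" --pt "0 0 0" --pt "0 0 0" --spin '[0, 0, 0, 0, 0, 0, 0, 0]'

```text
time: 14.08
ee_pos: [0.4105, -0.1036, 0.2535]
ee_rot: [0.004, 1.0, -0.004, 0.013]
wrist_force: [0.3, -0.8, -0.4]
finger_gap: 0.0856
```

Run:
```python
from h import *
import cv2
s=bot.state();print(s['time'],s['ee_pos'],s['wrist_force'],s['joint_vel'].round(3))
A=bot.capture("scene")["color"][:,:,::-1];b=bot.capture("top")["color"][110:290,360:560,::-1]
cv2.imwrite("pics/s6.png",A)
a=A[200:380,110:310]
cv2.imwrite("pics/m6.png",np.hstack([cv2.resize(x,None,fx=2,fy=2,interpolation=cv2.INTER_CUBIC) for x in(a,b)]))
```

```text
14.075 [ 0.41048552 -0.1035544   0.25350654] [ 0.27505934 -0.81280669 -0.41518886] [-0.001 -0.029 -0.011  0.03   0.002  0.018 -0.006]
```

View pics/m6.png

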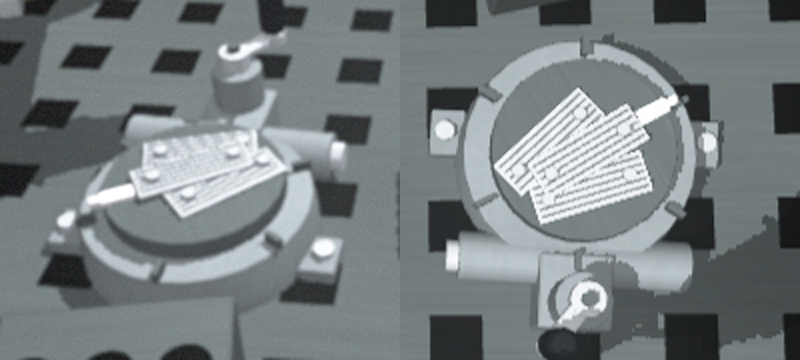

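View pics/s6.png

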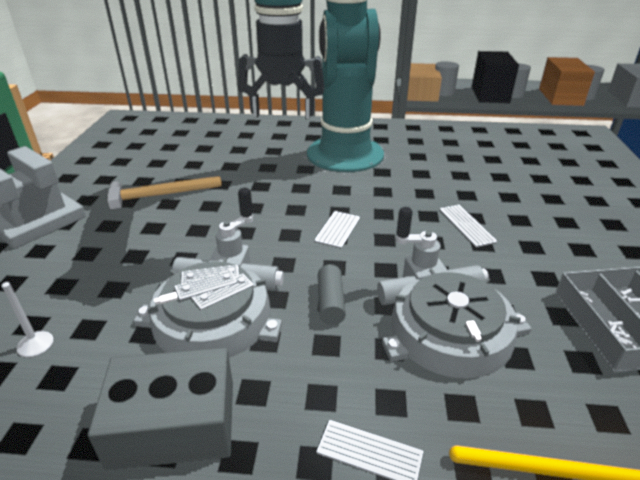

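The pointer stays at the mark, the gripper is clear of everything, and the spare handle is still at (404,222). I'm handing the job in.

```bash
python3 -c "
from bench import bot
print(bot.close_job())"
```

```text
the job is handed in; nothing more can be done
None
```

I wound the crank of the strip-carrying table clockwise by about 840° (2.3 turns), let go of the handle and lifted the gripper clear. I handed the job in at about 14 s of the 64 s allowed; no verdict is reported.

- **Pointer:** I put the faceplate at about 59°, against a target of 60° ± 10°. That is a measured 52.5° partway through plus the crank angle turned after it. In the last pictures the pointer tip meets the next mark.
- **After release:** The pointer had not moved and the gripper stood clear of everything. The wrist force read below 1 N.
- **Other table:** The bare table's crank looks unmoved in the before and after pictures.
- **Forces:** The readings I took between moves showed at most about 12 N at the wrist, far below the 120 N limit.
- **Disagreements:** The first rough pointer reading (about 4–6° past the 0 mark) came out a little below the stated 6–20°. Working back from the later reading gave 6–7°. The two camera rays to the target mark also missed each other by 15 mm, so I used the top view for its angle.

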